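Switch the seesaw gate and feed two knobs

TASK

The seesaw gate of the knob feeder is tipped towards one chute; press its raised end down with the fingertips so that it rocks over its pivot and stays tipped towards the other chute. Then push both wooden ball knobs off the loading ledge with a fingertip so that they roll over the gate and come to rest in that other chute. Pick nothing up, and leave the things standing around the feeder where they are.

Things in the scene. Friction and masses are not known exactly. Their poses are not given: they have to be found in the camera images.
- feeder: Fixed plywood knob feeder; place and yaw vary. Origin on the table (z = 0) below the middle of the gate's pivot. Its x axis points along the loading ledge towards the gate (away from the robot), y along the gate towards the left chute, z up. Base board 130 x 620 x 10 mm, with a ledge on a block, a seesaw gate and two chutes. Feeder x, y below are in this frame.
- ledge_edge (a point): Middle of the ledge's front edge, at floor level, over the gate. The ledge is a level channel from feeder x = -145 (rear end, open, nearest the robot) to -34 mm (this edge) at y = 0, floor 117 mm above the table, 47 mm wide between two lips only 5 mm high, 5 mm thick. The balls stay where they lie on it until pushed; a light push rolls them on.
- chute_left (a point): Point 255 mm from the feeder's middle in the left (+y) chute, 20 mm above the table. Plywood trough sloping down outwards, 69 mm wide inside, centred on feeder x = 0, from y = 125 (floor 50 mm high) to its end wall at y = 281 mm (floor about 12 mm high). Side walls (from y = 142) reach 72 mm, the end wall 85 mm above the table. Balls come to rest against the end wall.
- chute_right (a point): The same point in the right chute, the mirror image at feeder -y.
- gate (a joint): Tilt (rad) of the aluminium seesaw trough, 280 mm long, 60 wide inside, pivot along feeder x 90 mm above the table, floor 15 mm above the pivot. Stops: +0.28 left end up, feeds right chute; -0.28 right end up, feeds left. Starts at either stop. Top-heavy (steel weight behind the 28 mm far wall, top 80 mm above the pivot): falls to whichever side of level it is on; under 2 N on a tab rocks it.
- tab_left (a point): Centre of the upper face of the left press tab: flat aluminium, 42 x 42 x 6 mm, on the gate's left end, on the robot's side of the trough (feeder x = -55, y about 118 mm; clear of the trough from x = -76 to -35). It moves with the gate: about 137 mm above the table when raised, 72 mm when lowered.
- tab_right (a point): The same for the right press tab, at the gate's right end (feeder y about -118 mm).
- ball_front_center (a point): Centre of the front wooden ball knob, a plain 44 mm ball of about 35 g. At the start it rests on the ledge, feeder x = -60 mm, centre 139 mm above the table.
- ball_rear_center (a point): Centre of the rear wooden ball knob, the same, at feeder x = -108 mm at the start: 48 mm behind the front one, nearer to the robot. Pushing it on along the ledge pushes the front one ahead of it; both then drop onto the gate and roll down by themselves.
- can: Loose open steel can, 52 mm across, 50 mm high, on the table on the robot's side of the left chute; origin at the centre of its underside. Bystander.
- can_lid: Loose steel ring lid, 56 mm across, 12 mm high, on the table on the robot's side of the right chute; origin at the centre of its underside. Bystander.
- glue: Loose white bottle, 44 mm across, 110 mm high, on the far side of the left chute; origin at the centre of its underside. Bystander.
- wood_block: Loose dark wood block, 40 x 60 x 30 mm, on the far side of the right chute; origin at the centre of its underside. Bystander.
- screwdriver: Loose screwdriver lying at the robot's right, well away from the feeder. Bystander.
- wrench: Loose wrench lying at the left, well away from the feeder. Bystander.

How it is judged:
On the way:
1. the gate is rocked over to its other stop while both balls still wait on the ledge (distance of tab_left from where it was at the start of the episode above 0.038 m and (value of joint gate above 0.2 rad or value of joint gate below -0.2 rad) and distance of each of ball_front_center, ball_rear_center from where it was at the start of the episode below 0.012 m), for 0.2 s.
At the end, for the whole second after the job is handed in: The gate rests within 0.08 rad of the stop opposite to the one it started at, and both balls lie at rest (under 50 mm/s) inside the chute on the gate's lowered side (centres 130 to 285 mm from the feeder's middle, within 36 mm of the chute's centre line, below 80 mm) (distance of tab_left from where it was at the start of the episode above 0.038 m and ((value of joint gate below -0.2 rad and y of ball_front_center in the frame of feeder between 0.13 and 0.285 m and x of ball_front_center in the frame of feeder between -0.036 and 0.036 m and height (world z) of ball_front_center between 0.015 and 0.08 m and y of ball_rear_center in the frame of feeder between 0.13 and 0.285 m and x of ball_rear_center in the frame of feeder between -0.036 and 0.036 m and height (world z) of ball_rear_center between 0.015 and 0.08 m) or (value of joint gate above 0.2 rad and y of ball_front_center in the frame of feeder between -0.285 and -0.13 m and x of ball_front_center in the frame of feeder between -0.036 and 0.036 m and height (world z) of ball_front_center between 0.015 and 0.08 m and y of ball_rear_center in the frame of feeder between -0.285 and -0.13 m and x of ball_rear_center in the frame of feeder between -0.036 and 0.036 m and height (world z) of ball_rear_center between 0.015 and 0.08 m)) and linear speed of each of ball_front, ball_rear below 0.05 m/s); the robot touches nothing.
It fails at once if a ball is lifted (30 mm above where it waits) (height (world z) of any of ball_front_center, ball_rear_center above 0.17 m).
It fails at once if something standing around the feeder is moved by more than 15 mm (distance of any of can, can_lid, glue, wood_block, screwdriver, wrench from where it was at the start of the episode above 0.015 m).
It also fails if it takes over 54 s, if anything falls off the work surface, if the arm or the gripper's body presses on something with over 40 N, if the wrist force passes 120 N, or if a joint passes its speed limit or range.

ROBOT

A 7-joint arm with a two-finger parallel gripper is mounted at the origin on the work surface. World frame = base frame: x ahead of the robot, y to its left, z up, the work surface at z = 0. Lengths are in m, angles in rad, forces in N, time in s.
With the tool pointing down it reaches from about 0.425 to 0.925 m from the base axis. Payload 6.8 kg.
Tool frame: the origin (TCP) lies midway between the tips of the shut fingers; the grasp point (between the pads) lies 19 mm behind it; z points along the fingers, y is the direction in which the jaws open and shut (so a half turn about z gives the same grasp; the last joint's range is limited). The gripper opens to 85 mm and grips with 20 to 120 N. Pads are 22 mm wide; open, the fingers measure 114 mm over their backs; the gripper's body (76 mm by 85 mm) begins 54 mm behind the grasp point. The pads swing forward as they close: fully open they stand 13 mm farther back than shut.
Start: joints at [-1.422, 0.477, 0.022, 1.555, -0.011, 1.109, -0.083], TCP at [0.171, 0.653, 0.231] pointing down, gripper open.
Joint ranges: [-2.96, 2.96], [-0.34, 2.1], [-1.41, 1.46], [0.24, 2.44], [-1.37, 4.51], [0.17, 1.92], [-2.96, 2.96]. Speed limits (rad/s): [2.39, 2.39, 3.14, 3.14, 3.14, 3.14, 3.14].

INTERFACE

Orientations are given as a unit quaternion [x, y, z, w].
In Python, from cell import readout, eyes, sign_off gives the robot as it stands.
- The arm moves only by the shell command python3 -m inch 'ROWS' [FORCE]. ROWS is JSON, a list of rows, each a list of 7 numbers: the opening, from 0 (shut) to 1 (fully open), then the shift along the tool's x, y, z in mm, then the turn, a rotation vector about the tool's x, y, z in degrees. A call has 1 to 8 rows; each row shifts and turns the commanded pose from where the row before left it, along the tool's axes as they then stand; what a row does not reach is not made up. A row lasts 1/8 s, in which the tool goes at most 62.5 mm and 10.7 degrees, less where a joint would pass 70% of its speed; a pose out of reach is approached as far as the arm can. A call is refused whole if a number of a shift passes 62.5 or a number of a turn 10.7, either way. A call with a gripper value outside its range is refused whole. The fingers move at their own pace and stop on an object; FORCE is the grip in N (left out, the last holds). Time passes only in rows, so rows that do not move let the fingers close. It gives the time, the measured TCP pose, the force and the opening at its end, in the units of the state.
- readout.state(): the state, without advancing time (a new reading comes with each control period).
- eyes.get_image(name): name is "side" or "top" or "wrist"; returns a dict with "img" (384x512x3 uint8, red, green, blue), "z_map" (384x512 float32, m along the optical axis (not along the pixel's ray), 0 where there is no reading), "fx", "fy", "cx", "cy" (pixels), "T" (4x4, takes a point from camera to world coordinates). Camera axes: x right, y up, looking along -z (the intrinsics and any distortion apply to the point x, -y, -z); pixel columns grow to the right and rows downward; lengths in m; the calibration is good to about 2 mm. A picture is of the moment at which its call begins.
- sign_off(): hands the job in, once; it reports no verdict.
The state is a dict: "t": time; "joint_pos": joint angles; "joint_velocities": joint speeds; "tau": joint torques, N m; "eef_pos": TCP position; "orientation": TCP orientation; "ft_force": force on the tool from outside, world axes, zero at the start; "moment": the same for the moment, N m; "finger_gap": finger opening in m.
Only numpy, scipy, OpenCV 4.12 (cv2) and the standard library are available. Lean on these libraries where they do the work, as an engineer would, in place of code of your own. Each camera call takes 0.05 s, during which the arm holds its last target.

## Working session

There is one attempt and no reset: what is moved stays moved. The work goes in short steps, Python scripts to look and compute and a shell command to move; the robot and the scene stay as the last step left them, time stands still between calls to the robot, and variables do not carry over. Pictures are saved under pics/ and viewed, and the job is handed in when it is done.

```bash
ls; mkdir -p pics; python3 - <<'E'
from cell import readout, eyes
import cv2,numpy as np
print(readout.state())
for n in ["side","top","wrist"]:
    d=eyes.get_image(n); cv2.imwrite(f"pics/{n}0.png",d["img"][:,:,::-1]); np.savez(f"{n}0.npz",**d)
    print(n,d["fx"],d["cx"],d["cy"],np.round(d["T"],3).tolist(),[k for k in d])
E
```

```text
pics
{'t': 0.0, 'joint_pos': array([-1.42209986,  0.47779395,  0.02231859,  1.55648287, -0.01147701,
        1.10932185, -0.08311857]), 'joint_velocities': array([-0.00071078, -0.00020246,  0.00100403, -0.00064622,  0.00194533,
        0.00067118, -0.00097919]), 'tau': array([-4.51915248e-04, -5.96455657e+01,  1.60789534e+00, -2.81191313e+01,
        1.24386919e-02,  9.64267325e-03, -3.52686435e-06]), 'eef_pos': array([0.17129257, 0.65226667, 0.23031619]), 'orientation': array([ 1.28029928e-01,  9.91769860e-01, -9.37927926e-04, -4.49513841e-05]), 'ft_force': array([0.3937765 , 0.24672258, 0.5795322 ]), 'moment': array([ 0.0358199 , -0.04214562,  0.04547793]), 'finger_gap': 0.08544776956192951}
side 425.04863042952275 254.7040473080702 191.63161650734847 [[-0.791, 0.459, -0.406, 0.042], [-0.612, -0.613, 0.5, 0.681], [-0.019, 0.643, 0.765, 1.099], [0.0, 0.0, 0.0, 1.0]] ['img', 'z_map', 'fx', 'fy', 'cx', 'cy', 'T']
top 403.7770273779497 253.38343641931442 193.3399463551596 [[0.002, 0.983, -0.183, 0.34], [-1.0, 0.001, -0.005, 0.04], [-0.005, 0.183, 0.983, 1.459], [0.0, 0.0, 0.0, 1.0]] ['img', 'z_map', 'fx', 'fy', 'cx', 'cy', 'T']
wrist 269.95010214161573 256.104635087398 188.98762105969232 [[0.256, -0.932, -0.258, 0.105], [0.967, 0.246, 0.07, 0.67], [-0.002, -0.267, 0.964, 0.372], [0.0, 0.0, 0.0, 1.0]] ['img', 'z_map', 'fx', 'fy', 'cx', 'cy', 'T']
```

View pics/side0.png

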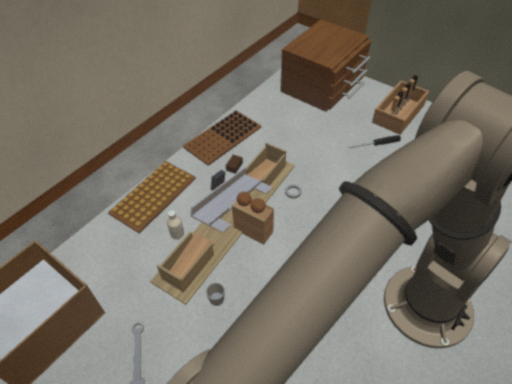

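View pics/top0.png

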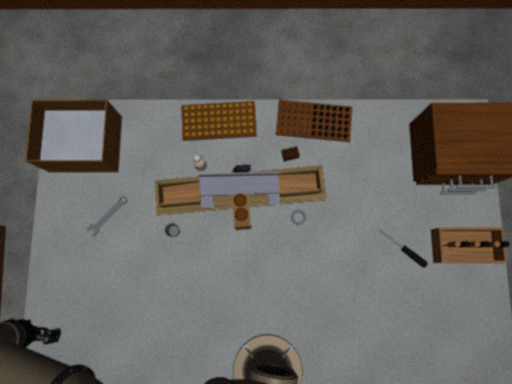

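The top view shows the feeder at about (240,190), with the balls at (240,200) and (241,214). The board ends are at x≈155 and x≈326. I'll zoom in and measure.

```bash
cat > h.py <<'E'
import numpy as np,cv2
def load(n):
    d=dict(np.load(n)); return d
def cloud(d):
    z=d["z_map"]; v,u=np.mgrid[0:z.shape[0],0:z.shape[1]]
    p=np.stack([(u-d["cx"])/d["fx"]*z,-(v-d["cy"])/d["fy"]*z,-z],-1)
    w=p@d["T"][:3,:3].T+d["T"][:3,3]; w[z==0]=np.nan
    return w
E
python3 - <<'E'
from h import *
for n,(a,b,c,e) in {"top0":(140,240,140,340),"side0":(130,310,140,310)}.items():
    d=load(n+".npz"); k=4 if n=="top0" else 4
    k=min(k,800/(e-c),600/(b-a))
    cv2.imwrite(f"pics/{n}z.png",cv2.resize(d["img"][a:b,c:e,::-1],None,fx=k,fy=k,interpolation=cv2.INTER_CUBIC))
    w=cloud(d); s=w[a:b,c:e]
    np.set_printoptions(precision=3,suppress=True,linewidth=200)
d=load("top0.npz"); w=cloud(d)
m=w[140:240,140:340]
# white table check
print(np.nanmedian(w[260:300,150:330,2]))
# gate heights
for u in range(196,286,8): print(u,w[184,u],w[199,u])
hsv=cv2.cvtColor(d["img"],cv2.COLOR_RGB2HSV)
for p in [(200,240),(214,241),(222,242),(205,160)]: print(p,d["img"][p],hsv[p],w[p])
E
```

```text
-0.0005308423894142544
196 [0.636 0.253 0.044] [0.582 0.252 0.041]
204 [0.616 0.212 0.141] [0.565 0.21  0.143]
212 [0.618 0.187 0.129] [0.567 0.185 0.13 ]
220 [0.62  0.16  0.123] [0.588 0.169 0.009]
228 [0.622 0.134 0.113] [0.587 0.14  0.013]
236 [0.623 0.107 0.106] [0.563 0.104 0.155]
244 [0.625 0.08  0.098] [0.563 0.078 0.157]
252 [0.626 0.052 0.094] [0.588 0.053 0.009]
260 [0.627 0.025 0.09 ] [0.588 0.024 0.011]
268 [ 0.63  -0.004  0.073] [ 0.577 -0.003  0.071]
276 [ 0.631 -0.032  0.072] [ 0.577 -0.031  0.071]
284 [ 0.638 -0.062  0.039] [ 0.588 -0.064  0.011]
(200, 240) [82 50 17] [ 15 202  82] [0.559 0.091 0.159]
(214, 241) [87 54 25] [ 14 182  87] [0.513 0.087 0.161]
(222, 242) [115  84  51] [ 15 142 115] [0.491 0.085 0.118]
(205, 160) [72 59 38] [ 19 120  72] [0.556 0.373 0.067]
```

View pics/top0z.png

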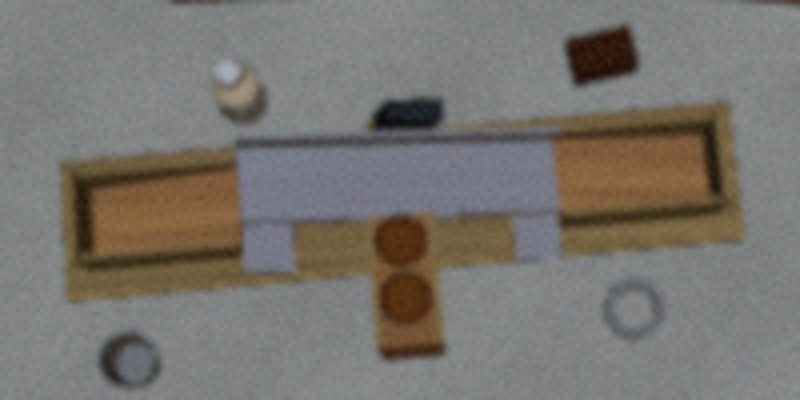

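View pics/side0z.png

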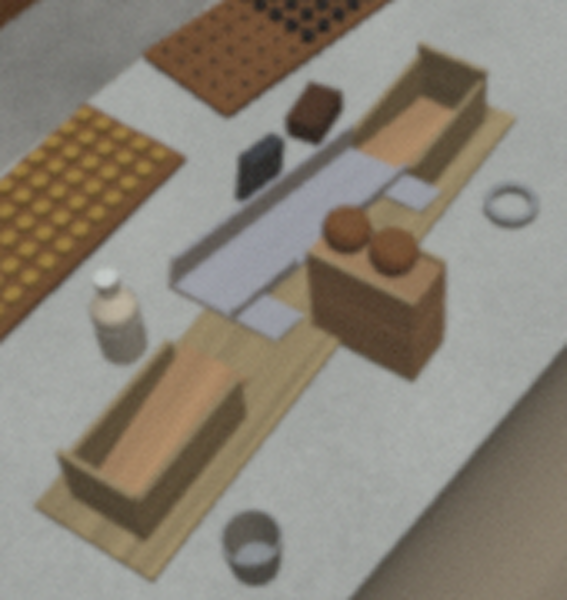

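The left end is up (left tab about 0.14 high, right tab about 0.07), so I press the left tab and the target is the left chute. Next I need the frame.

```bash
cat > m.py <<'E'
from h import *
np.set_printoptions(precision=4,suppress=True)
def ray(d,u,v,z):
    r=d["T"][:3,:3]@np.array([(u-d["cx"])/d["fx"],-(v-d["cy"])/d["fy"],-1]); o=d["T"][:3,3]
    return o+r*(z-o[2])/r[2]
if __name__=="__main__":
  B={}
  for n in ["top0","side0"]:
    d=load(n+".npz"); w=cloud(d)
    reg=(w[...,2]>0.126)&(abs(w[...,0]-.535)<.07)&(abs(w[...,1]-.09)<.05)
    p=w[reg]
    # sphere fit, two clusters
    from scipy.optimize import least_squares
    for x0 in (.562,.515):
        c=np.array([x0,.09,.139])
        for _ in range(6):
            q=p[np.linalg.norm(p-c,axis=1)<.028]
            c=least_squares(lambda c:np.linalg.norm(q-np.r_[c,.139],axis=1)-.022,c[:2],loss='soft_l1',f_scale=.003).x
            c=np.r_[c,.139]
        print(n,"ball",c,len(q)); B.setdefault(x0,[]).append(c)
    # tabs: use connected mask by height at front of gate
    f,r=[np.array(B[k][-1]) for k in (.562,.515)]
    ax=(f-r)[:2]; 
    print("yaw from balls",np.degrees(np.arctan2(ax[1],ax[0])))
    # base board rectangle
    m=((w[...,2]>.004)&(w[...,2]<.2)&(abs(w[...,0]-.6)<.16)&(abs(w[...,1]-.08)<.36))
    hsv=cv2.cvtColor(d["img"],cv2.COLOR_RGB2HSV)
    bm=(hsv[...,1]>80)&(w[...,2]>.005)&(w[...,2]<.015)&(abs(w[...,0]-.6)<.2)&(abs(w[...,1]-.08)<.4)
    q=w[bm][:,:2].astype(np.float32); R=cv2.minAreaRect(q); print("board",R,len(q))
E
python3 m.py
```

```text
top0 ball [0.5629 0.0921 0.139 ] 136
top0 ball [0.5151 0.0879 0.139 ] 143
yaw from balls 4.947379930312748
board ((0.6218664646148682, 0.09767362475395203), (0.1267741620540619, 0.6140100359916687), 5.327276706695557) 1254
side0 ball [0.5627 0.0929 0.139 ] 173
side0 ball [0.5148 0.0885 0.139 ] 183
yaw from balls 5.163130451067152
board ((0.595192015171051, 0.10550227761268616), (0.2417912632226944, 0.6053486466407776), 12.530924797058105) 1412
```

```bash
cat > st.py <<'E'
from cell import readout
import numpy as np
from scipy.spatial.transform import Rotation as R
s=readout.state(); yaw=np.radians(5.2); u=np.array([np.cos(yaw),np.sin(yaw)]); v=np.array([-u[1],u[0]])
d=s["eef_pos"][:2]-np.array([.6226,.0978]); T=R.from_quat(s["orientation"]).as_matrix()
print("t",round(s["t"],2),"feeder mm",np.round([d@u*1e3,d@v*1e3,s["eef_pos"][2]*1e3],1),"F",np.round(s["ft_force"],1),"gap",round(s["finger_gap"],3))
print("tool y yaw rel feeder y (deg)",np.round(np.degrees(np.arctan2(T[1,1],T[0,1]))-95.2,2),"tilt",np.round(T[:2,2],3),"q",np.round(s["joint_pos"],2))
E
python3 -m inch '[[0,0,0,0,0,0,-10],[0,0,0,0,0,0,-9.9],[0,-34,-47,0,0,0,0],[0,-34,-47,0,0,0,0],[0,-34,-47,0,0,0,0],[0,-34,-47,0,0,0,0],[0,-34,-47,0,0,0,0],[0,-34,-47,0,0,0,0]]' 20; python3 st.py
```

```text
t: 1.15
eef_pos: [0.4011, 0.3888, 0.2313]
orientation: [-0.045, 0.999, 0.0, 0.0]
ft_force: [1.0, 0.1, -0.1]
finger_gap: -0.0001
t 1.15 feeder mm [-194.2  309.9  231.3] F [ 1.   0.1 -0.1] gap -0.0
tool y yaw rel feeder y (deg) -0.01 tilt [-0.  0.] q [-0.92  0.29  0.05  1.84 -0.02  1.02  0.8 ]
```

```bash
python3 -m inch '[[0,-33,-47,0,0,0,0],[0,-33,-47,0,0,0,0],[0,-33,-47,0,0,0,0],[0,-33,-47,0,0,0,0],[0,0,0,30,0,0,0],[0,0,0,0,0,0,0]]'; python3 st.py; python3 - <<'E'
from cell import eyes
import cv2,numpy as np
for n in ["side","wrist"]:
    d=eyes.get_image(n); cv2.imwrite(f"pics/{n}1.png",d["img"][:,:,::-1])
E
```

```text
t: 1.9
eef_pos: [0.547, 0.2141, 0.1991]
orientation: [-0.045, 0.999, -0.001, -0.002]
ft_force: [-0.4, 0.2, 0.4]
finger_gap: 0.0003
t 1.9 feeder mm [-64.7 122.7 199.1] F [-0.4  0.2  0.4] gap 0.0
tool y yaw rel feeder y (deg) -0.07 tilt [-0.005 -0.002] q [-0.6   0.37  0.15  1.81 -0.07  0.97  1.24]
```

View pics/wrist1.png

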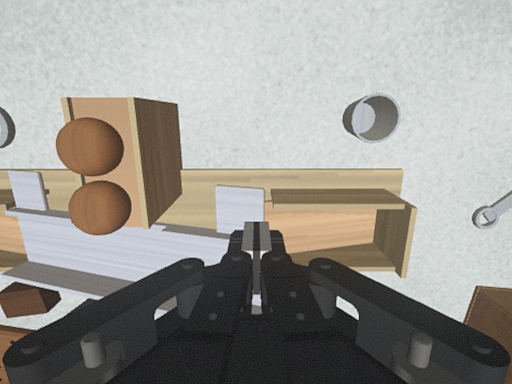

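View pics/side1.png

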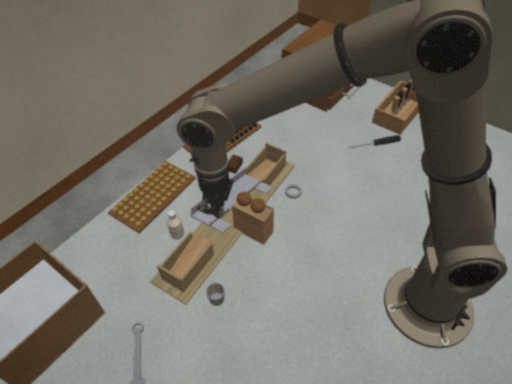

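The fingertips (257,225) are just beside the tab (240,208), with the can and the balls clear. I'll centre on the tab and press in slow steps.

```bash
python3 -m inch '[[0,-6,-4,0,0,0,0],[0,0,0,25,0,0,0],[0,0,0,20,0,0,0],[0,0,0,9,0,0,0],[0,0,0,9,0,0,0],[0,0,0,9,0,0,0],[0,0,0,9,0,0,0],[0,0,0,0,0,0,0]]'; python3 st.py; python3 - <<'E'
from cell import eyes
import cv2,numpy as np
for n in ["side","wrist"]:
    d=eyes.get_image(n); cv2.imwrite(f"pics/{n}2.png",d["img"][:,:,::-1])
E
```

```text
t: 3.0
eef_pos: [0.5544, 0.2114, 0.1195]
orientation: [-0.045, 0.999, -0.0, -0.001]
ft_force: [0.3, 0.3, 0.0]
finger_gap: 0.0002
t 3.0 feeder mm [-57.6 119.3 119.5] F [0.3 0.3 0. ] gap 0.0
tool y yaw rel feeder y (deg) -0.02 tilt [-0.001 -0.001] q [-0.58  0.47  0.14  1.86 -0.09  0.81  1.27]
```

View pics/wrist2.png

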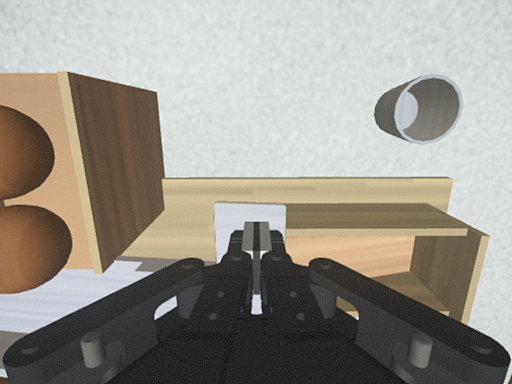

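The fingertips (257,228) sit on the tab (250,225). I'll keep going down past level.

```bash
python3 -m inch '[[0,0,0,9,0,0,0],[0,0,0,9,0,0,0],[0,0,0,9,0,0,0],[0,0,0,7,0,0,0],[0,0,0,0,0,0,0],[0,0,0,0,0,0,0],[0,0,0,0,0,0,0]]'; python3 st.py; python3 - <<'E'
from cell import eyes
import cv2,numpy as np
for n in ["side","wrist"]:
    d=eyes.get_image(n); cv2.imwrite(f"pics/{n}3.png",d["img"][:,:,::-1])
E
```

```text
t: 3.98
eef_pos: [0.5552, 0.2118, 0.0867]
orientation: [-0.045, 0.999, 0.0, 0.0]
ft_force: [-0.8, 0.4, 1.0]
finger_gap: 0.0001
t 3.98 feeder mm [-56.8 119.7  86.7] F [-0.8  0.4  1. ] gap 0.0
tool y yaw rel feeder y (deg) -0.02 tilt [0.001 0.   ] q [-0.57  0.52  0.13  1.88 -0.09  0.75  1.27]
```

View pics/wrist3.png

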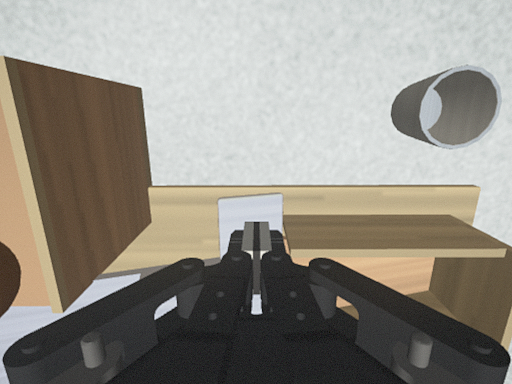

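The tab (250,220) has tipped the other way. I'll raise the tool, move behind the rear ball and check the gate.

```bash
python3 -m inch '[[0,0,0,-40,0,0,0],[0,0,0,-50,0,0,0],[0,0,0,-30,0,0,0],[0,37,-40,0,0,0,0],[0,37,-40,0,0,0,0],[0,37,-40,0,0,0,0],[0,0,0,0,0,0,0],[0,0,0,0,0,0,0]]'; python3 st.py; python3 - <<'E'
from cell import eyes
import cv2,numpy as np
for n in ["side","top"]:
    d=eyes.get_image(n); np.savez(n+"4.npz",**d)
    i=d["img"][130:310,140:310] if n=="side" else d["img"][130:250,140:340]
    k=3.3 if n=="side" else 4
    cv2.imwrite(f"pics/{n}4.png",cv2.resize(i[:,:,::-1],None,fx=k,fy=k,interpolation=2))
E
```

```text
t: 5.08
eef_pos: [0.4558, 0.0828, 0.2068]
orientation: [-0.045, 0.999, 0.0, 0.001]
ft_force: [0.1, 0.8, -0.0]
finger_gap: 0.0002
t 5.08 feeder mm [-1.675e+02  2.000e-01  2.068e+02] F [ 0.1  0.8 -0. ] gap 0.0
tool y yaw rel feeder y (deg) -0.01 tilt [0.002 0.001] q [-0.49  0.15  0.19  2.08 -0.04  0.91  1.39]
```

View pics/side4.png

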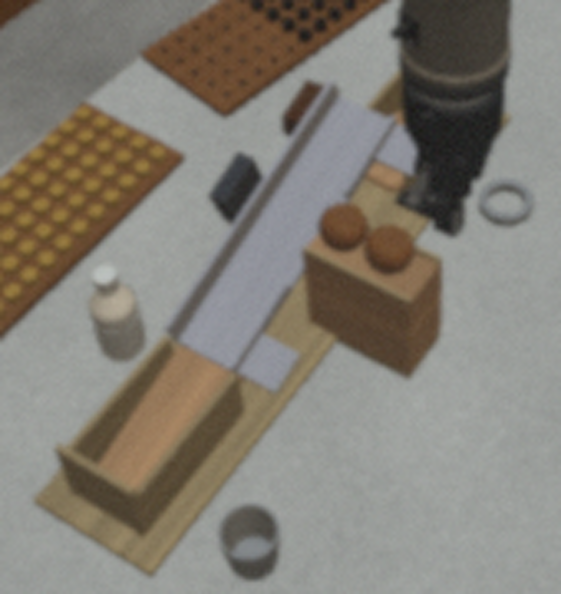

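View pics/top4.png

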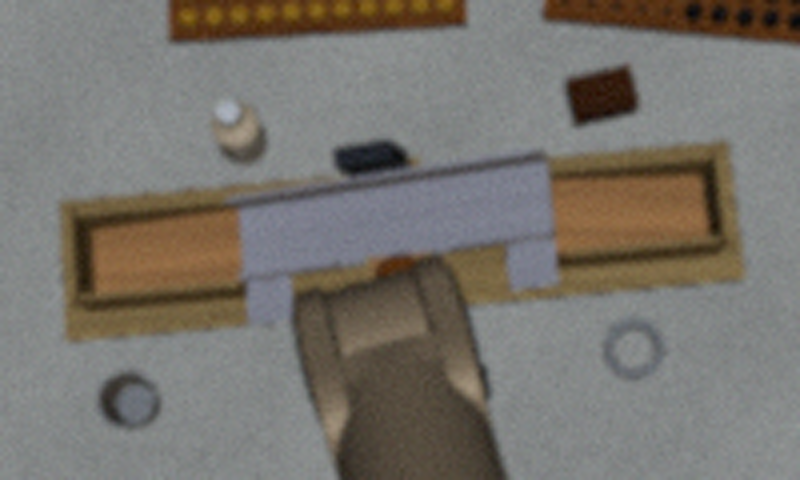

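The gate is now tipped left and the left tab is low at (270,300). Both balls are still on the ledge and the bystanders haven't moved. I'll lower behind the rear ball.

```bash
python3 -m inch '[[0,0,0,40,0,0,0],[0,0,0,34,0,0,0],[0,0,0,0,0,0,0],[0,0,0,0,0,0,0]]'; python3 st.py; python3 - <<'E'
from cell import eyes
import cv2,numpy as np
for n in ["side","wrist"]:
    d=eyes.get_image(n); 
    i=d["img"]
    if n=="side": i=cv2.resize(i[130:310,140:310],None,fx=3.3,fy=3.3,interpolation=2)
    cv2.imwrite(f"pics/{n}5.png",i[:,:,::-1])
E
```

```text
t: 5.68
eef_pos: [0.4562, 0.0829, 0.1331]
orientation: [-0.046, 0.999, 0.0, 0.001]
ft_force: [-0.4, -0.7, 0.4]
finger_gap: -0.0003
t 5.67 feeder mm [-167.1    0.2  133.1] F [-0.4 -0.7  0.4] gap -0.0
tool y yaw rel feeder y (deg) 0.02 tilt [0.001 0.   ] q [-0.47  0.26  0.18  2.15 -0.07  0.73  1.42]
```

View pics/side5.png

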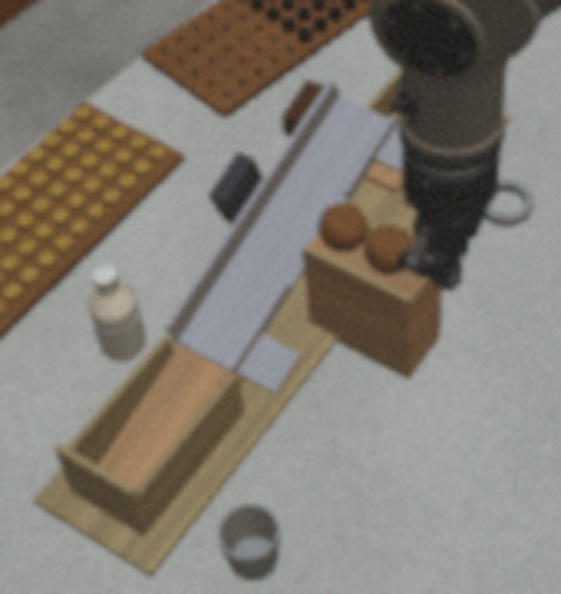

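View pics/wrist5.png

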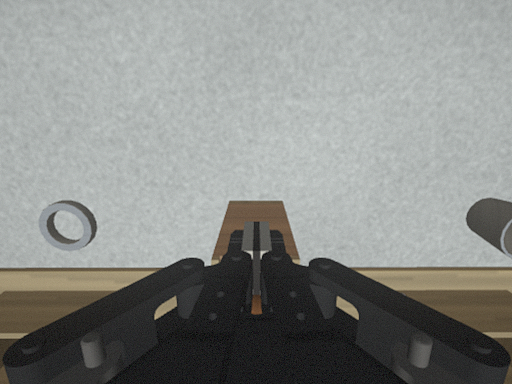

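The fingertips are behind the rear ball, centred on the ledge (257,235). I'll push slowly.

```bash
python3 -m inch '[[0,-12,0,0,0,0,0],[0,-7,0,0,0,0,0],[0,-5,0,0,0,0,0],[0,-5,0,0,0,0,0],[0,-5,0,0,0,0,0],[0,-5,0,0,0,0,0],[0,-5,0,0,0,0,0],[0,-5,0,0,0,0,0]]'; python3 -m inch '[[0,-6,0,0,0,0,0],[0,-6,0,0,0,0,0],[0,-6,0,0,0,0,0],[0,-6,0,0,0,0,0],[0,-6,0,0,0,0,0],[0,-6,0,0,0,0,0],[0,0,0,0,0,0,0],[0,0,0,0,0,0,0]]';python3 st.py; python3 - <<'E'
from cell import eyes
import cv2,numpy as np
for n in ["side"]:
    d=eyes.get_image(n); 
    i=d["img"]
    if n=="side": i=cv2.resize(i[130:310,140:310],None,fx=3.3,fy=3.3,interpolation=2)
    cv2.imwrite(f"pics/{n}6.png",i[:,:,::-1])
E
```

```text
t: 6.78
eef_pos: [0.5043, 0.0866, 0.1323]
orientation: [-0.045, 0.999, 0.0, -0.0]
ft_force: [0.5, -0.4, -0.9]
finger_gap: 0.0001
t: 7.78
eef_pos: [0.5396, 0.0898, 0.1322]
orientation: [-0.045, 0.999, -0.0, -0.0]
ft_force: [-0.2, 0.4, -0.5]
finger_gap: -0.0002
t 7.78 feeder mm [-83.4  -0.4 132.2] F [-0.2  0.4 -0.5] gap -0.0
tool y yaw rel feeder y (deg) -0.01 tilt [-0. -0.] q [-0.43  0.39  0.19  1.96 -0.1   0.79  1.48]
```

View pics/side6.png

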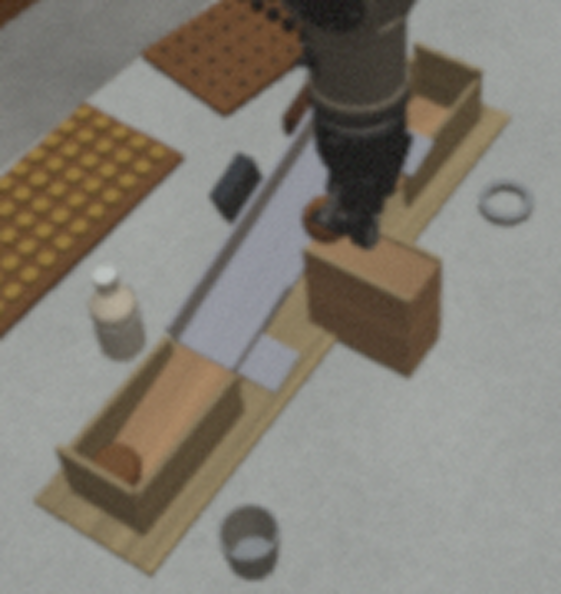

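The front ball already rests at the end wall of the left chute (118,462). The rear ball is at the edge (322,218), so I'll push on.

```bash
python3 -m inch '[[0,-6,0,0,0,0,0],[0,-6,0,0,0,0,0],[0,-6,0,0,0,0,0],[0,-6,0,0,0,0,0],[0,-6,0,0,0,0,0],[0,-4,0,0,0,0,0],[0,0,0,0,0,0,0],[0,0,0,0,0,0,0]]';python3 st.py; python3 - <<'E'
from cell import eyes
import cv2,numpy as np
for n in ["side"]:
    d=eyes.get_image(n); 
    i=d["img"]
    if n=="side": i=cv2.resize(i[130:310,140:310],None,fx=3.3,fy=3.3,interpolation=2)
    cv2.imwrite(f"pics/{n}7.png",i[:,:,::-1])
E
```

```text
t: 8.82
eef_pos: [0.5735, 0.0929, 0.1322]
orientation: [-0.045, 0.999, -0.0, -0.0]
ft_force: [-0.5, 0.4, 0.6]
finger_gap: 0.0002
t 8.82 feeder mm [-49.4  -0.4 132.2] F [-0.5  0.4  0.6] gap 0.0
tool y yaw rel feeder y (deg) -0.01 tilt [-0. -0.] q [-0.41  0.44  0.19  1.89 -0.11  0.83  1.49]
```

View pics/side7.png

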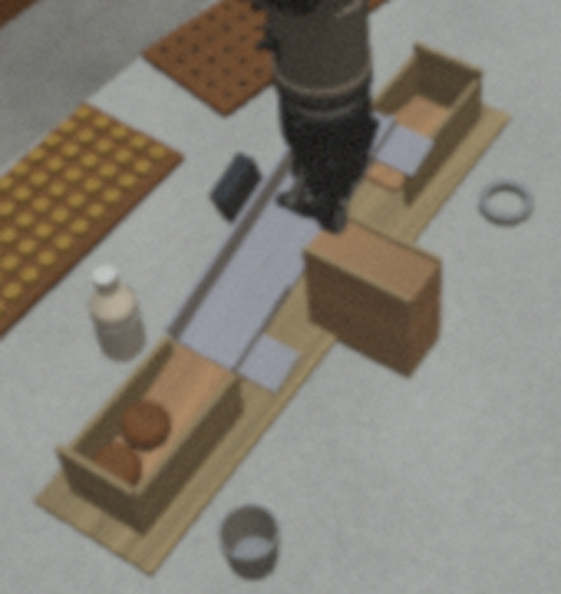

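Both balls are in the left chute, at (118,465) and (146,425). I'll back off along the ledge, raise the tool and check.

```bash
python3 -m inch '[[0,40,0,0,0,0,0],[0,40,0,-10,0,0,0],[0,30,0,-40,0,0,0],[0,0,0,-40,0,0,0],[0,0,0,0,0,0,0],[0,0,0,0,0,0,0]]';python3 st.py; python3 - <<'E'
from cell import eyes
import cv2,numpy as np
from h import cloud
C=[]
for k in range(2):
  for n in ["side","top"]:
    d=eyes.get_image(n); w=cloud(d)
    i=d["img"][130:310,140:310] if n=="side" else d["img"][130:250,140:340]
    cv2.imwrite(f"pics/{n}8_{k}.png",cv2.resize(i[:,:,::-1],None,fx=3.3,fy=3.3,interpolation=2))
    hsv=cv2.cvtColor(d["img"],cv2.COLOR_RGB2HSV)
    y=np.radians(5.2);u=np.array([np.cos(y),np.sin(y)]);v=np.array([-u[1],u[0]])
    q=w[...,:2]-[.6226,.0978]; fx=q@u; fy=q@v
    floor=.050-(fy-.125)*.038/.156
    m=(abs(fx)<.03)&(fy>.15)&(fy<.275)&(w[...,2]-floor>.022)&(w[...,2]<.09)
    c,l,st,ce=cv2.connectedComponentsWithStats(m.astype(np.uint8))
    for j in range(1,c):
        if st[j,4]>15: s=l==j; print(n,"blob",st[j,4],np.round([fx[s].mean(),fy[s].mean(),w[s][:,2].max()],3))
    for nm,yy in (("L",.118),("R",-.118)):
        s=(abs(fx+.055)<.012)&(abs(fy-yy)<.012); print(n,nm,"tab z",np.round(np.nanmedian(w[s][:,2]),3))
E
```

```text
t: 9.62
eef_pos: [0.4639, 0.083, 0.222]
orientation: [-0.045, 0.999, 0.0, -0.0]
ft_force: [0.1, -1.0, 0.1]
finger_gap: 0.0002
t 9.62 feeder mm [-159.4   -0.4  222. ] F [ 0.1 -1.   0.1] gap 0.0
tool y yaw rel feeder y (deg) -0.01 tilt [-0.  0.] q [-0.49  0.15  0.2   2.05 -0.04  0.95  1.39]
side blob 299 [0.    0.238 0.075]
side L tab z 0.066
side R tab z 0.009
top blob 220 [0.004 0.235 0.076]
top L tab z 0.072
top R tab z 0.136
side blob 305 [-0.     0.238  0.074]
side L tab z 0.067
side R tab z 0.01
top blob 219 [0.004 0.235 0.076]
top L tab z 0.072
top R tab z 0.137
```

```bash
python3 -c "
import cv2
a=cv2.imread('pics/side8_1.png');print(a.shape)"
```

```text
(594, 561, 3)
```

View pics/side8_1.png

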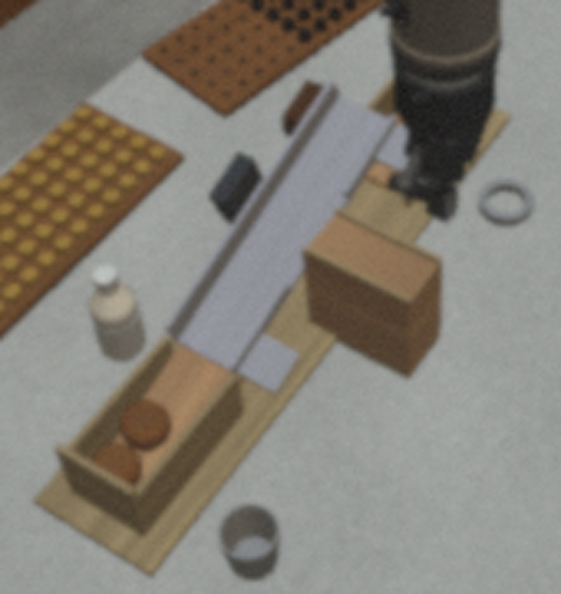

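View pics/top8_1.png

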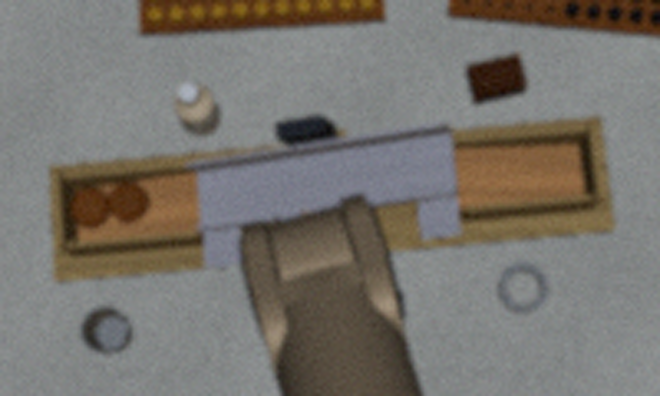

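Both balls are at rest against the end wall (top view 90,207 and 128,202). The gate is at the new stop, the tool is clear and the bystanders look unmoved.

```bash
python3 -c "
from cell import sign_off
print(sign_off())"
```

```text
the job is handed in; nothing more can be done
None
```

The gate now tips left and both balls rest in the left chute. I handed the job in at about 10 s of the 54 s allowed.

The gate started with its left end up. I pressed the left tab down past level with the shut fingertips, and the gate fell to its other stop while both balls stayed on the ledge. I then pushed the rear ball slowly along the ledge, which sent both balls off one after the other, and backed the tool away.

**Last checks:**
- **Gate:** the top view puts the left tab at 72 mm and the right tab at 137 mm, which matches the new stop. The side view gave 66–67 mm for the left tab. It gave about 10 mm for the right, probably because the gripper was in front of it and it read the base board instead.
- **Balls:** they lie against each other at the end wall of the left chute. They showed up as one blob centred at feeder x of about 0–4 mm and y of about 236 mm, top about 75 mm high. That blob stayed within sensor noise between two pictures about 0.1 s apart, so I judged the balls to be at rest.
- **Surroundings:** the bystanders around the feeder look unmoved in the pictures. I didn't measure their displacement, and I didn't re-check the screwdriver and wrench, which the arm never went near. Every force reading I took stayed around 1 N or less.

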